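Clear and crack open a stuck storage chest

TASK

The lid of the blue storage chest is stuck to its old gasket. First clear the red and the yellow paint tin off it and stand them upright on the low shelf in one neat row with the green and the white tin, all side by side in line, less than two centimetres apart. Then pull the lid free without letting it fly up and keep holding it slightly open, about three centimetres at the front edge, so that I can look at the gasket: finish while still holding it there, with the green and white tins and everything else on the table left where they are.

Things in the scene. Friction and masses are not known exactly. Their poses are not given: they have to be found in the camera images.
- chest: blue plastic storage chest with a grey gasketed lid; does not move; 240 mm deep (x), 300 mm wide (y), shut 190 mm high to the lid's flat top; origin at the centre of its underside, z up; the front, with two latches already hanging open, faces -x; the lid's hinge runs along y at the back (+x) edge.
- lid_hinge (a joint): lid angle, rad: 0 shut, grows as the front edge rises, to 1.8; 0.1 rad is 25 mm of gap at the front edge. The old gasket sticks: pulled up at the handle, the lid resists with a force that rises to about 12 to 22 N in the first 2 to 3 mm, fades, and is gone from 0.05 rad on, where only its weight remains (about 3 N at the handle). It does not stay up: let go, it falls shut.
- hinge_line (a point): point on the hinge axis, midway along it: chest frame (126, 0, 172) mm; axes as the chest's. It does not move.
- lid: grey lid of the chest, 252 x 312 x 18 mm, about 0.5 kg, with the black bow handle on top; origin on the hinge axis midway along it, x and y along the chest's when shut; the panel runs from the axis 252 mm to -x, its flat top 18 mm above the axis.
- handle (a point): centre of the black bow handle's bar on the lid, near its front edge: lid frame (-212, 0, 52) mm, axes as the lid's. The bar runs along y, 120 mm long, 12 mm thick (x), 18 mm high; its centre is 34 mm above the lid's top, 25 mm are free under it, 96 mm between its two 12 mm posts. Pinch it across its 12 mm from above; the panel ends 40 mm in front of it.
- tin_red: small paint tin, upright cylinder 60 mm in diameter, 75 mm high, 0.2 to 0.4 kg, bare steel with a red band and red spot on top; origin at the centre of its underside, z up. Starts on the chest's lid.
- tin_yellow: small paint tin, upright cylinder 60 mm in diameter, 75 mm high, 0.2 to 0.4 kg, bare steel with a yellow band and yellow spot on top; origin at the centre of its underside, z up. Starts on the chest's lid, 100 mm or more from the red one.
- shelf: low dark green steel shelf on the table, does not move; its one board is 110 mm deep (x), 360 mm wide (y), top 90 mm above the table; origin on the table under its centre, z up; the row of tins runs along y with the centres over the middle of its depth (x = 0). There is always room for one more tin at each end of the row.
- tin_green: small paint tin, upright cylinder 60 mm in diameter, 75 mm high, 0.2 to 0.4 kg, bare steel with a green band and green spot on top; origin at the centre of its underside, z up. Already standing in the row on the shelf.
- tin_white: small paint tin, upright cylinder 60 mm in diameter, 75 mm high, 0.2 to 0.4 kg, bare steel with a white band and white spot on top; origin at the centre of its underside, z up. Already in the row on the shelf beside the green one, 7 mm apart, on its -y side.
- giraffe: yellow toy giraffe with dark spots, 165 mm tall, bystander; origin at the centre of its underside.
- truck: toy truck with red cab and blue bed, 120 x 70 x 63 mm, bystander; origin at the centre of its underside.
- game_big: blue game box 200 x 270 x 45 mm lying on the table, bystander; origin at the centre of its underside.
- game_small: red game box 150 x 200 x 38 mm on the blue one, bystander; origin at the centre of its underside.
- tape_roll: orange roll of packing tape lying flat, 96 mm in diameter, 48 mm high, bystander; origin at the centre of its underside.
- screw_jar: glass jar of screws with a black cap, 66 mm in diameter, 96 mm high, bystander; origin at the centre of its underside.

How it is judged:
By the outcome, as a careful person would: the job done as asked, in the order asked, and still so for the second after the job is handed in, while the arm keeps its last pose, push and grip.
It also fails if it takes over 67 s, if anything falls off the work surface, if the arm or the gripper's body presses on something with over 40 N, if the wrist force passes 120 N, or if a joint passes its speed limit or range.

ROBOT

A 6-joint arm with a two-finger parallel gripper is mounted at the origin on the work surface. World frame = base frame: x ahead of the robot, y to its left, z up, the work surface at z = 0. Lengths are in m, angles in rad, forces in N, time in s.
With the tool pointing down it reaches from about 0.35 to 0.975 m from the base axis. Payload 7.1 kg.
Tool frame: the origin (TCP) lies at the very end of the fingers, on their centre line; the grasp point (between the pads) lies 19 mm behind it; z points along the fingers, y is the line along which they close (so a half turn about z gives the same grasp; the last joint's range is limited). The gripper opens to 88 mm and grips with 3 to 60 N. Pads are 20 mm wide; open, the fingers measure 115 mm over their backs; the gripper's body (75 mm by 178 mm) begins 61 mm behind the grasp point.
Start: joints at [1.173, 0.423, 1.63, -0, 1.089, -0.019], TCP at [0.231, 0.581, 0.223] pointing down, gripper open.
Joint ranges: [-3, 3], [-0.9, 2.11], [0.09, 2.58], [-1.31, 4.45], [0.11, 2.69], [-2.54, 2.54]. Speed limits (rad/s): [2.39, 2.39, 3.01, 3.14, 3.14, 3.14].

INTERFACE

Orientations are given as a unit quaternion [x, y, z, w].
In Python, from workcell import ctrl, vision gives the robot as it stands. The module is installed in compiled form; this text tells all that it offers.
- The arm moves only by the shell command python3 -m handwheel 'ROWS' [FORCE]. ROWS is JSON, a list that holds one entry, the list of rows, each a list of 5 numbers: the shift along the tool's x, y, z in cm, then the turn about the tool's z in degrees, then the closure, from 0 (fully open) to 1 (shut). In form: [[[dx, dy, dz, yaw, jaw], ...]]. A call has 1 to 20 rows; each row is the pose to reach, as a shift and turn from the pose commanded when the call began, along the tool's axes at that moment; what a row does not reach only later rows make up. A row lasts 1/10 s, in which the tool goes at most 50 mm and 8.59 degrees, less where a joint would pass 70% of its speed; a pose out of reach is approached as far as the arm can. A call with a gripper value outside its range is refused whole. The fingers move at their own pace and stop on an object; FORCE is the grip in N (left out, the last holds). Time passes only in rows, so rows that repeat a pose let the fingers close. It gives the time, the measured TCP pose, the force, the opening and the grip force at its end, in the units of the state.
- ctrl.get_state(): the state, without advancing time (a new reading comes with each control period).
- vision.capture(name): name is "scene" or "top" or "wrist"; returns the picture (420x560x3 uint8, red, green, blue); there is no depth.
- vision.camera_model(name): a dict with "fx", "fy", "cx", "cy" (pixels), "rvec" (rotation vector, rad) and "tvec" (3), from world to camera coordinates, as OpenCV has them. Camera axes: x right, y down, z forward; pixel columns grow to the right and rows downward; lengths in m; the calibration is good to about 2 mm. A picture is of the moment at which its call begins: read the wrist's pose just before it. camera_model takes no time and is no camera call; for the wrist camera it gives the pose at the moment of the call.
- ctrl.finish_job(): hands the job in; it is judged then, once.
The state is a dict: "time_s": time; "qpos": joint angles; "qvel": joint speeds; "joint_efforts": joint torques, N m; "position": TCP position; "eef_rot": TCP orientation; "wrist_force": force on the tool from outside, world axes, zero at the start; "moment": the same for the moment, N m; "opening": finger opening in m; "gripper_force": force on a finger pad.
Only numpy, scipy, OpenCV 4.12 (cv2) and the standard library are available. Lean on these libraries where they do the work, as an engineer would, in place of code of your own. Each camera call takes 0.05 s, during which the arm holds its last target. There are 200 camera calls.

## Working session

There is one attempt and no reset: what is moved stays moved. The work goes in short steps, Python scripts to look and compute and a shell command to move; the robot and the scene stay as the last step left them, time stands still between calls to the robot, and variables do not carry over. Pictures are saved under pics/ and viewed, at most 10 in all, crops included, and the job is handed in when it is done.

```bash
mkdir -p pics; cat > h.py <<'E'
import numpy as np, cv2
from workcell import ctrl, vision
def snap(n,f):
    m=vision.camera_model(n); im=vision.capture(n); cv2.imwrite('pics/'+f+'.png',im[:,:,::-1]); return im,m
def ray(m,u,v,z):
    R=cv2.Rodrigues(np.array(m['rvec'],float))[0]; t=np.array(m['tvec'],float).ravel()
    C=-R.T@t; d=R.T@np.array([(u-m['cx'])/m['fx'],(v-m['cy'])/m['fy'],1]); return C+d*(z-C[2])/d[2]
def proj(m,P):
    K=np.array([[m['fx'],0,m['cx']],[0,m['fy'],m['cy']],[0,0,1.]])
    return cv2.projectPoints(np.array(P,float).reshape(-1,1,3),np.array(m['rvec'],float),np.array(m['tvec'],float),K,None)[0].reshape(-1,2)
E
python3 - <<'E'
from h import *
a,m=snap('top','top1'); b,n=snap('scene','scene1')
s=ctrl.get_state(); print({k:np.round(v,3).tolist() for k,v in s.items()})
for q in (m,n): print(q['fx'],ray(q,280,210,0))
E
```

```text
{'time_s': 0.1, 'qpos': [1.173, 0.424, 1.631, -0.0, 1.089, -0.019], 'qvel': [-0.001, -0.001, -0.001, 0.002, 0.0, 0.001], 'joint_efforts': [-0.001, -54.561, -27.432, 0.064, 0.019, -0.0], 'position': [0.231, 0.58, 0.222], 'eef_rot': [0.188, 0.982, -0.001, -0.0], 'wrist_force': [-0.22, 0.328, -0.094], 'moment': [0.025, 0.004, -0.055], 'gripper_force': 0.0, 'opening': 0.088}
469.0327890154515 [0.55725776 0.00694335 0.        ]
458.71206785030154 [ 0.3999028 -0.0590087  0.       ]
```

View pics/top1.png

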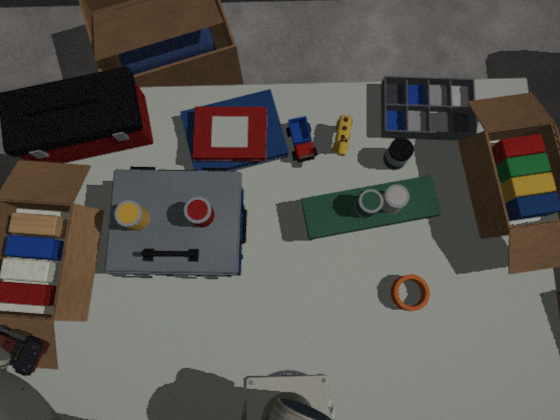

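View pics/scene1.png

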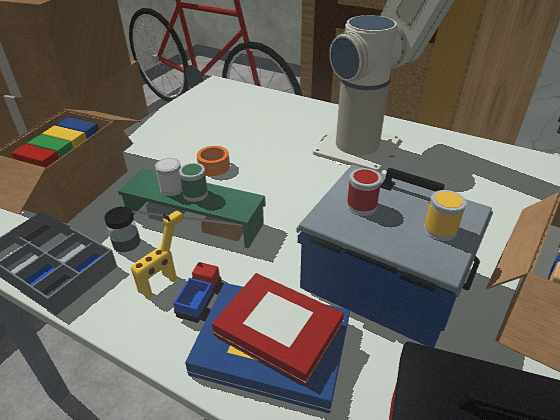

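The top view has +x up and +y left. The red tin is at (199,212), yellow at (130,215) and the handle bar at about (172,254). On the shelf, green is at (371,202) and white at (397,197). The scene view shows the same layout, with all tins upright.

```bash
cat >> h.py <<'E'
def comps(mask,roi,amin=40):
    x0,y0,x1,y1=roi; k=np.zeros_like(mask); k[y0:y1,x0:x1]=mask[y0:y1,x0:x1]
    n,l,s,c=cv2.connectedComponentsWithStats(k.astype(np.uint8),connectivity=4)
    return [(int(s[i,4]),c[i],(l==i)) for i in range(1,n) if s[i,4]>=amin]
E
python3 - <<'E'
from h import *
im=cv2.imread('pics/top1.png'); hsv=cv2.cvtColor(im,cv2.COLOR_BGR2HSV).astype(int); H,S,V=[hsv[...,i] for i in range(3)]
m=vision.camera_model('top')
def show(n,mask,roi,z):
    for a,c,_ in comps(mask,roi): print(n,a,c.round(1),ray(m,*c,z).round(4))
show('red',((H<8)|(H>172))&(S>130),(180,190,220,232),.265)
show('yel',(H>15)&(H<32)&(S>120),(110,195,155,235),.265)
show('grn',(H>40)&(H<95)&(S>60),(356,186,385,216),.165)
show('wht',(S<40)&(V>150),(383,180,412,212),.165)
hm=(V<35); show('hnd',hm,(130,240,205,265),.233)
for a,c,k in comps(hm,(130,240,205,265)):
    r=cv2.minAreaRect(np.argwhere(k)[:,::-1].astype(np.float32)); print([ray(m,*p,.233)[:2].round(4) for p in cv2.boxPoints(r)])
sh=(H>60)&(H<95)&(S>80)&(V<130)
for a,c,k in comps(sh,(290,165,450,245),500):
    pts=np.argwhere(k)[:,::-1].astype(np.float32); r=cv2.minAreaRect(pts); P=np.array([ray(m,*p,.09)[:2] for p in cv2.boxPoints(r)]); print('shelf',a,r[2],P.round(4).tolist(),P.mean(0).round(4))
lid=(S<70)&(V>60)&(V<140)
for a,c,k in comps(lid,(100,160,250,285),4000):
    k=cv2.morphologyEx(k.astype(np.uint8),cv2.MORPH_OPEN,np.ones((7,7)));r=cv2.minAreaRect(cv2.findNonZero(k)); P=np.array([ray(m,*p,.19)[:2] for p in cv2.boxPoints(r)]); print('lid',a,r,P.round(4).tolist(),P.mean(0).round(4))
big=cv2.hconcat([cv2.resize(im[160:285,95:250],None,fx=2.5,fy=2.5),cv2.resize(im[160:285,295:450],None,fx=2.5,fy=2.5)]); cv2.imwrite('pics/c1.png',big)
E
```

```text
red 314 [196.9 209.3] [0.5098 0.1939 0.265 ]
red 92 [206.8 220.4] [0.4835 0.1713 0.265 ]
yel 326 [127.4 212.7] [0.5061 0.3517 0.265 ]
yel 170 [141.1 221.1] [0.4859 0.32   0.265 ]
grn 273 [369.  200.3] [ 0.5423 -0.218   0.165 ]
grn 254 [370.8 200.3] [ 0.5422 -0.2224  0.165 ]
hnd 416 [169.6 253.8] [0.4136 0.2618 0.233 ]
[array([0.4265, 0.3302]), array([0.423 , 0.1987]), array([0.3976, 0.1985]), array([0.4012, 0.3293])]
shelf 4087 79.52576446533203 [[0.5685, -0.0503], [0.6266, -0.4099], [0.5142, -0.4198], [0.4584, -0.0664]] [ 0.5419 -0.2366]
lid 15191 ((174.49998474121094, 221.99996948242188), (148.99996948242188, 123.99998474121094), -0.0) [[0.3515, 0.435], [0.6577, 0.4509], [0.6478, 0.0796], [0.3419, 0.083]] [0.4997 0.2621]
```

View pics/c1.png

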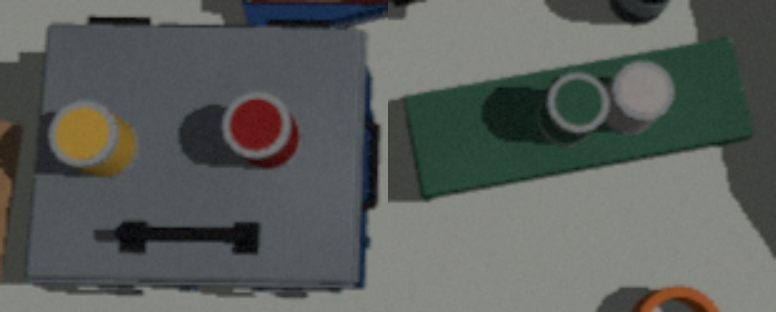

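The crop confirms it. The tin-top spots are clean: green (371.0,201.2) and white (396.6,196.4) in the full image. The bar runs nearly along world y, and the shelf is yawed about 9°.

```bash
cat >> h.py <<'E'
from scipy.spatial.transform import Rotation as Ro
def go(P,ang=None):
    s=ctrl.get_state(); M=Ro.from_quat(s['eef_rot']); d=M.inv().apply(np.array(P)-s['position'])*100
    a=np.degrees(np.arctan2(M.as_matrix()[1,1],M.as_matrix()[0,1])); 
    yaw=0 if ang is None else (a-ang+90)%180-90
    print('go',np.round(P,4),'-> cm',d.round(2),'yaw',np.round(yaw,1),'y-ang',a.round(1))
E
python3 - <<'E'
from h import *
m=vision.camera_model('top')
g=ray(m,371.0,201.2,.165); w=ray(m,396.6,196.4,.165); d=w-g; print(g,w,np.linalg.norm(d),np.degrees(np.arctan2(d[0],-d[1])))
# shelf-yaw based row
th=np.radians(9.1); u=np.array([np.sin(th),-np.cos(th)]); c=(g+w)[:2]/2
for k in(-1,1): print('end',k,(c+k*u*(.0335+.069)).round(4))
for p in [(107,272),(239,274.8),(95+365/2.5,172),(95+48/2.5,170)]: print('lid',ray(m,*p,.19).round(4))
for p in [(95+x/2.5,160+y/2.5) for x,y in [(145,234),(232,234)]]: print('bar',ray(m,*p,.233).round(4))
go([.5098,.1939,.33],9.1)
E
```

```text
[ 0.53984348 -0.22284263  0.165     ] [ 0.55043811 -0.28789374  0.165     ] 0.06590821709796857 9.250325191513886
end -1 [ 0.5289 -0.1542]
end 1 [ 0.5614 -0.3566]
lid [0.3792 0.4199 0.19  ]
lid [0.3641 0.1065 0.19  ]
lid [0.6172 0.0998 0.19  ]
lid [0.6309 0.4144 0.19  ]
bar [0.4151 0.2999 0.233 ]
bar [0.4129 0.2198 0.233 ]
go [0.5098 0.1939 0.33  ] -> cm [-40.2  -25.6  -10.77] yaw 59.2 y-ang 68.3
```

```bash
python3 -m handwheel '[[[0,0,-5,0,0],[0,0,-10.8,0,0],[-3.5,-2.2,-10.8,7,0],[-7.5,-4.8,-10.8,15,0],[-11.5,-7.3,-10.8,23,0],[-15.5,-9.9,-10.8,31,0],[-19.5,-12.4,-10.8,39,0],[-23.5,-15,-10.8,47,0],[-27.5,-17.5,-10.8,54,0],[-31.5,-20,-10.8,59.2,0],[-35.5,-22.6,-10.8,59.2,0],[-38.5,-24.5,-10.8,59.2,0],[-40.2,-25.6,-10.8,59.2,0],[-40.2,-25.6,-10.8,59.2,0],[-40.2,-25.6,-10.8,59.2,0]]]' 
python3 - <<'E'
from h import *
a,m=snap('wrist','w1')
hsv=cv2.cvtColor(a,cv2.COLOR_RGB2HSV).astype(int);H,S,V=[hsv[...,i] for i in range(3)]
for n,k in(('red',((H<8)|(H>172))&(S>130)),('yel',(H>15)&(H<32)&(S>120))):
    for ar,c,_ in comps(k,(0,0,560,420),300): print(n,ar,c.round(1),ray(m,*c,.265).round(4))
go([.5098,.1939,.208],9.1); go([.5098,.1939,.33],9.1)
E
```

```text
time_s: 1.6
position: [0.5096, 0.194, 0.3303]
eef_rot: [0.649, 0.761, -0.0, -0.0]
wrist_force: [-0.8, 0.4, -0.2]
opening: 0.0876
gripper_force: 0.0
red 1938 [537.   21.7] [0.6321 0.3332 0.265 ]
red 12634 [482.9 226.5] [0.6404 0.2134 0.265 ]
red 804 [278.1 173. ] [0.5048 0.2272 0.265 ]
red 4025 [278.1 223.5] [0.51   0.1946 0.265 ]
yel 990 [305.3  12.8] [0.5054 0.3176 0.265 ]
yel 1153 [ 62.3 365.1] [0.3721 0.0621 0.265 ]
yel 1206 [491.6 365.4] [0.6805 0.1113 0.265 ]
yel 505 [381.  406.9] [0.61   0.0619 0.265 ]
go [0.5098 0.1939 0.208 ] -> cm [-0.08  0.04 12.24] yaw -0.0 y-ang 9.1
go [0.5098 0.1939 0.33  ] -> cm [-0.08  0.03  0.04] yaw -0.0 y-ang 9.1
```

View pics/w1.png

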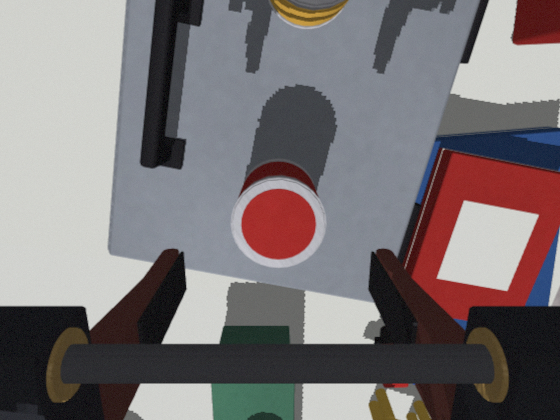

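The wrist view shows the red spot at (278,223), between the fingers in plan, which ray-casts to (0.510,0.195) and matches the top view. Next I descend and grip.

```bash
python3 -m handwheel '[[[-0.1,0,3,0,0],[-0.1,0,6.5,0,0],[-0.1,0,9.5,0,0],[-0.1,0,11.5,0,0],[-0.1,0,12.2,0,0],[-0.1,0,12.2,0,0],[-0.1,0,12.2,0,0.6],[-0.1,0,12.2,0,0.6],[-0.1,0,12.2,0,0.6],[-0.1,0,12.2,0,0.6],[-0.1,0,12.2,0,0.6],[-0.1,0,12.2,0,0.6],[-0.1,0,11.2,0,0.6],[-0.1,0,9,0,0.6],[-0.1,0,6,0,0.6],[-0.1,0,4,0,0.6],[-0.1,0,4,0,0.6]]]' 25
python3 - <<'E'
from h import *
go([.5289,-.1542,.29],9.1); go([.5289,-.1542,.110],9.1)
E
```

```text
time_s: 3.35
position: [0.5115, 0.1936, 0.2936]
eef_rot: [0.649, 0.761, 0.002, 0.001]
wrist_force: [0.4, 0.4, -2.3]
opening: 0.0597
gripper_force: 25.0
go [ 0.5289 -0.1542  0.29  ] -> cm [-34.62  -3.78   0.31] yaw -0.0 y-ang 9.1
go [ 0.5289 -0.1542  0.11  ] -> cm [-34.64  -3.87  18.31] yaw -0.0 y-ang 9.1
```

```bash
python3 -m handwheel '[[[-1.5,-0.2,-0.5,0,0.6],[-4.5,-0.5,-0.5,0,0.6],[-8.5,-0.9,0,0,0.6],[-12.5,-1.3,0,0,0.6],[-16.5,-1.7,0,0,0.6],[-20.5,-2.1,0,0,0.6],[-24.5,-2.5,0,0,0.6],[-28.5,-3,0,0,0.6],[-32,-3.4,0,0,0.6],[-34,-3.6,1,0,0.6],[-34.6,-3.6,3,0,0.6],[-34.6,-3.6,6,0,0.6],[-34.6,-3.6,9,0,0.6],[-34.6,-3.6,12,0,0.6],[-34.6,-3.6,14,0,0.6],[-34.6,-3.6,15,0,0.6],[-34.6,-3.6,15,0,0.6],[-34.6,-3.6,15,0,0.6]]]'
python3 - <<'E'
from h import *
for n in('top','wrist'):
    a,m=snap(n,n+'2')
    print(n,proj(m,[[.5289,-.1542,.2],[.5398,-.2228,.165]]).round(0).tolist())
go([.5289,-.1542,.109],9.1)
E
```

```text
time_s: 5.15
position: [0.5293, -0.1545, 0.141]
eef_rot: [0.649, 0.761, -0.0, 0.0]
wrist_force: [0.9, 0.2, -2.1]
opening: 0.0596
gripper_force: 25.0
top [[346.0, 203.0], [371.0, 201.0]]
wrist [[275.0, 349.0], [276.0, 426.0]]
go [ 0.5289 -0.1542  0.109 ] -> cm [ 0.05 -0.1   3.27] yaw -0.0 y-ang 9.1
```

View pics/wrist2.png

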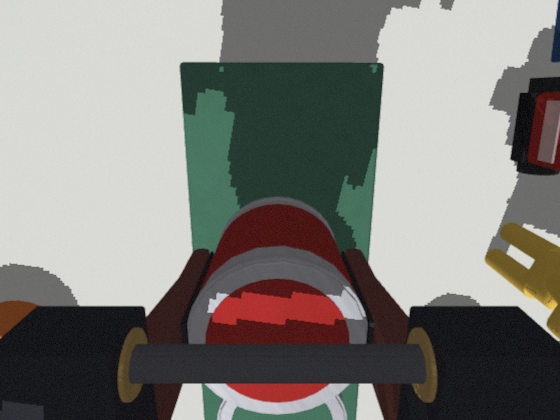

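The wrist view shows the red tin upright in the fingers, centred across the shelf board, with the green rim just behind it at (277,410). Next I set it down.

```bash
python3 -m handwheel '[[[0,0,1.5,0,0.6],[0,0,2.5,0,0.6],[0,0,3,0,0.6],[0,0,3.15,0,0.6],[0,0,3.15,0,0.6],[0,0,3.15,0,0.6]]]'
```

```text
time_s: 5.85
position: [0.5296, -0.1542, 0.1095]
eef_rot: [0.649, 0.761, 0.0, 0.0]
wrist_force: [-0.1, 0.9, -1.7]
opening: 0.0593
gripper_force: 25.0
```

```bash
python3 -m handwheel '[[[0,0,0.1,0,0.6],[0,0,0.1,0,0.6],[0,0,0.1,0,0.15],[0,0,0.1,0,0],[0,0,0.1,0,0],[0,0,0.1,0,0],[0,0,-2,0,0],[0,0,-6,0,0],[0,0,-11,0,0],[0,0,-16,0,0],[0,0,-20,0,0],[0,0,-22,0,0]]]' && python3 -m handwheel '[[[2,0.2,0,0,0],[6,0.7,0,0,0],[11,1.2,0,0,0],[16,1.8,0,0,0],[21,2.4,0,0,0],[26,3,0,0,0],[31,3.5,0,0,0],[36,4.1,0,0,0],[41,4.7,0,0,0],[45.5,5.2,0,0,0],[48.5,5.5,0,0,0],[50.4,5.7,0,0,0],[50.4,5.7,0,0,0],[50.4,5.7,0,0,0]]]'
python3 - <<'E'
from h import *
a,m=snap('wrist','w3')
hsv=cv2.cvtColor(a,cv2.COLOR_RGB2HSV).astype(int);H,S,V=[hsv[...,i] for i in range(3)]
for ar,c,_ in comps((H>15)&(H<32)&(S>120),(0,0,560,420),300): print(ar,c.round(1),ray(m,*c,.265).round(4))
a,m=snap('top','t3')
hsv=cv2.cvtColor(a,cv2.COLOR_RGB2HSV).astype(int);H,S,V=[hsv[...,i] for i in range(3)]
for ar,c,_ in comps(((H<8)|(H>172))&(S>130),(320,180,372,232)): print('red',ar,c.round(1),ray(m,*c,.165).round(4))
b,n=snap('scene','s3')
go([.5061,.3517,.208],9.1)
E
```

```text
time_s: 7.05
position: [0.5305, -0.1545, 0.3334]
eef_rot: [0.649, 0.761, 0.001, 0.003]
wrist_force: [-0.0, 0.7, -0.3]
opening: 0.0881
gripper_force: 0.0
time_s: 8.45
position: [0.5058, 0.3518, 0.3288]
eef_rot: [0.649, 0.761, -0.001, 0.0]
wrist_force: [0.4, -1.4, -1.0]
opening: 0.0877
gripper_force: 0.0
862 [277.9 173.8] [0.5008 0.3847 0.265 ]
4105 [278.2 224.6] [0.5063 0.3521 0.265 ]
1193 [ 62.3 365.6] [0.3692 0.2204 0.265 ]
1194 [491.6 365.4] [0.6757 0.2701 0.265 ]
red 258 [343.7 206.2] [ 0.529  -0.1537  0.165 ]
red 59 [337.  217.6] [ 0.5003 -0.1356  0.165 ]
go [0.5061 0.3517 0.208 ] -> cm [ 0.06  0.   12.13] yaw -0.1 y-ang 9.0
```

```bash
python3 -c "
import cv2
a=cv2.imread('pics/t3.png')[160:285,295:450];b=cv2.imread('pics/s3.png')[130:255,110:275]
cv2.imwrite('pics/c3.png',cv2.hconcat([cv2.resize(a,None,fx=2.4,fy=2.4),cv2.resize(b,None,fx=2.4,fy=2.4)]))"
```

```text
(no output)
```

View pics/c3.png

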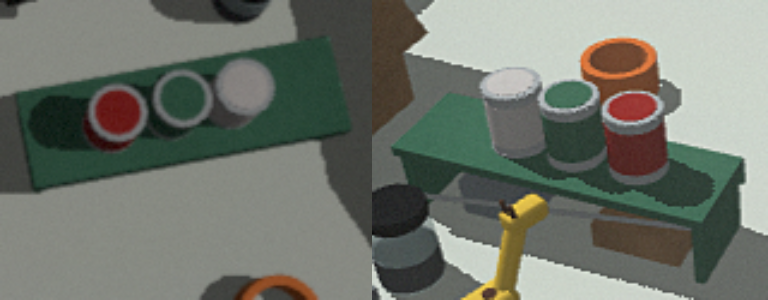

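The crop shows red standing in line beside green, with an even gap of about 9 mm. Yellow measures (0.506,0.352), directly under the gripper.

```bash
python3 -m handwheel '[[[0,0,3,0,0],[0,0,6.5,0,0],[0,0,9.5,0,0],[0,0,11.4,0,0],[0,0,12,0,0],[0,0,12,0,0],[0,0,12,0,0.6],[0,0,12,0,0.6],[0,0,12,0,0.6],[0,0,12,0,0.6],[0,0,12,0,0.6],[0,0,12,0,0.6],[0,0,11,0,0.6],[0,0,9,0,0.6],[0,0,6,0,0.6],[0,0,4,0,0.6],[0,0,3.5,0,0.6],[0,0,3.5,0,0.6]]]' 25 && python3 -m handwheel '[[[-1.5,-0.1,0,0,0.6],[-4.5,-0.4,0,0,0.6],[-9,-0.7,0,0,0.6],[-13.5,-1.1,0,0,0.6],[-18,-1.5,0,0,0.6],[-22.5,-1.8,0,0,0.6],[-27,-2.2,0,0,0.6],[-31.5,-2.6,0,0,0.6],[-36,-2.9,0,0,0.6],[-40.5,-3.3,0,0,0.6],[-45,-3.6,0,0,0.6],[-49.5,-4,0,0,0.6],[-54,-4.4,0,0,0.6],[-58.5,-4.7,0,0,0.6],[-63,-5.1,0,0,0.6],[-67,-5.4,0,0,0.6],[-70,-5.6,0,0,0.6],[-70.9,-5.7,0,0,0.6],[-70.9,-5.7,0,0,0.6],[-70.9,-5.7,0,0,0.6]]]'
python3 - <<'E'
from h import *
go([.5614,-.3566,.109],9.1)
E
```

```text
time_s: 10.4
position: [0.5058, 0.3526, 0.2945]
eef_rot: [0.649, 0.761, 0.0, 0.0]
wrist_force: [0.0, 0.3, -1.8]
opening: 0.0598
gripper_force: 25.0
time_s: 12.4
position: [0.5608, -0.3556, 0.2931]
eef_rot: [0.649, 0.761, 0.0, -0.001]
wrist_force: [-0.6, 1.2, -2.3]
opening: 0.06
gripper_force: 25.0
go [ 0.5614 -0.3566  0.109 ] -> cm [-0.14  0.07 18.41] yaw -0.0 y-ang 9.1
```

```bash
python3 -m handwheel '[[[0,0,3,0,0.6],[0,0,7,0,0.6],[0,0,11,0,0.6],[-0.1,0,14,0,0.6],[-0.1,0,16,0,0.6],[-0.1,0,17.5,0,0.6],[-0.1,0,18.2,0,0.6],[-0.1,0,18.4,0,0.6],[-0.1,0,18.4,0,0.6],[-0.1,0,18.4,0,0.6]]]'
```

```text
time_s: 13.4
position: [0.5625, -0.3579, 0.1114]
eef_rot: [0.649, 0.761, 0.0, 0.001]
wrist_force: [0.1, -0.1, -2.5]
opening: 0.0597
gripper_force: 25.0
```

```bash
python3 -m handwheel '[[[0,0,0.1,0,0.6],[0,0,0.1,0,0.6],[0,0,0.1,0,0.15],[0,0,0.1,0,0],[0,0,0.1,0,0],[0,0,0.1,0,0],[0,0,-2,0,0],[0,0,-6,0,0],[0,0,-11,0,0],[0,0,-16,0,0],[0,0,-20,0,0],[0,0,-22,0,0],[0,0,-22,0,0]]]' && python3 -m handwheel '[[[2,-0.2,0,0,0],[6,-0.5,0,0,0],[11,-0.8,0,2,0],[16,-1.2,0,5,0],[21,-1.6,0,8,0],[26,-2,0,11.1,0],[31,-2.4,0,11.1,0],[36,-2.8,0,11.1,0],[41,-3.1,0,11.1,0],[46,-3.5,0,11.1,0],[51,-3.9,0,11.1,0],[56,-4.3,0,11.1,0],[60,-4.6,0,11.1,0],[62.5,-4.8,0,11.1,0],[63.6,-4.9,0,11.1,0],[63.6,-4.9,0,11.1,0],[63.6,-4.9,0,11.1,0],[63.6,-4.9,0,11.1,0]]]'
python3 - <<'E'
from h import *
a,m=snap('wrist','w4'); t,mt=snap('top','t4'); b,n=snap('scene','s4')
hsv=cv2.cvtColor(t,cv2.COLOR_RGB2HSV).astype(int);H,S,V=[hsv[...,i] for i in range(3)]
for ar,c,_ in comps((H>15)&(H<32)&(S>120),(400,170,450,220)): print('yel',ar,c.round(1),ray(mt,*c,.165).round(4))
for ar,c,_ in comps(((H<8)|(H>172))&(S>130),(320,180,372,232)): print('red',ar,c.round(1),ray(mt,*c,.165).round(4))
k=a.max(2)<45
for ar,c,kk in comps(k,(0,0,560,300),600):
    r=cv2.minAreaRect(cv2.findNonZero(kk.astype(np.uint8))); print(ar,c.round(1),ray(m,*c,.233).round(4),np.round(r[2],1),[ray(m,*p,.233)[:2].round(4).tolist() for p in cv2.boxPoints(r)])
cv2.imwrite('pics/c4.png',cv2.hconcat([a[:,:,::-1],cv2.vconcat([cv2.resize(t[160:260,300:460,::-1],(240,150)),cv2.resize(b[130:255,110:275,::-1],(240,182)),np.zeros((88,240,3),np.uint8)])]))
go([.413,.2625,.214],-2)
E
```

```text
time_s: 14.7
position: [0.5632, -0.3585, 0.3343]
eef_rot: [0.649, 0.761, 0.0, 0.003]
wrist_force: [0.9, -0.4, 0.5]
opening: 0.0881
gripper_force: 0.0
time_s: 16.5
position: [0.4131, 0.2615, 0.3298]
eef_rot: [0.72, 0.694, -0.0, 0.0]
wrist_force: [-0.2, 0.1, -0.4]
opening: 0.0875
gripper_force: 0.0
yel 263 [424.5 191.3] [ 0.5616 -0.3591  0.165 ]
yel 116 [414.7 201.4] [ 0.5364 -0.3324  0.165 ]
red 257 [343.6 206.2] [ 0.5289 -0.1537  0.165 ]
red 61 [337.  217.7] [ 0.5002 -0.1357  0.165 ]
3845 [281.8 181.6] [0.417 0.282 0.233] 90.0 [[0.407, 0.3366], [0.4316, 0.3357], [0.4294, 0.211], [0.4012, 0.212]]
1932 [162.3 279.2] [0.323  0.2087 0.233 ] 90.0 [[0.2967, 0.2348], [0.3431, 0.2331], [0.3385, 0.191], [0.2901, 0.1928]]
1932 [391.7 279.2] [0.4987 0.2024 0.233 ] 0.0 [[0.482, 0.1859], [0.4805, 0.2282], [0.5267, 0.2265], [0.5303, 0.1841]]
go [0.413  0.2625 0.214 ] -> cm [ 0.07 -0.03 11.62] yaw -0.1 y-ang -2.1
```

View pics/c4.png

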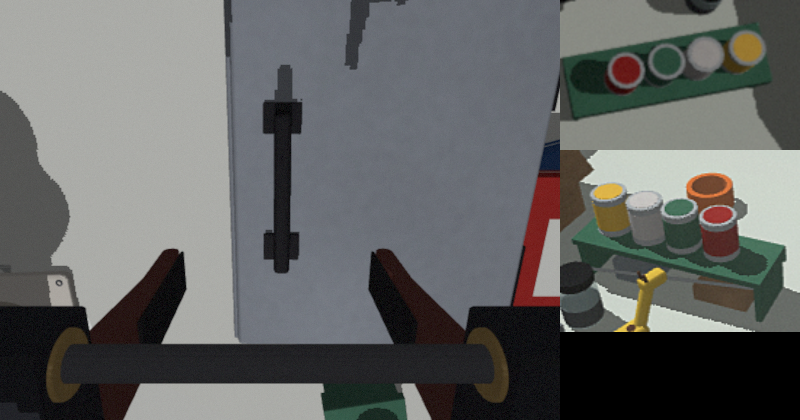

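The row is red, green, white, yellow: all upright and in line, with yellow about 12 mm from white. The bar lies along the wrist image's vertical at u≈282 (v 110 to 272), so it is parallel to the pads and about 2.5 mm to +x of the tool centre. I'll descend there and pinch it.

```bash
python3 -m handwheel '[[[0.3,0.2,3,0,0],[0.3,0.2,6.5,0,0],[0.3,0.2,9.5,0,0],[0.3,0.2,11.5,0,0],[0.3,0.2,12.2,0,0],[0.3,0.2,12.2,0,0],[0.3,0.2,12.2,0,0.5],[0.3,0.2,12.2,0,1],[0.3,0.2,12.2,0,1],[0.3,0.2,12.2,0,1],[0.3,0.2,12.2,0,1],[0.3,0.2,12.2,0,1],[0.3,0.2,12.2,0,1],[0.3,0.2,12.2,0,1],[0.3,0.2,12.2,0,1],[0.3,0.2,12.2,0,1]]]' 60
python3 -c "
from h import *
s=ctrl.get_state(); print(s['wrist_force'],s['position'],s['opening'],s['gripper_force'])"
```

```text
time_s: 18.25
position: [0.4167, 0.2657, 0.2083]
eef_rot: [0.719, 0.695, 0.001, 0.001]
wrist_force: [6.0, -3.2, -7.9]
opening: 0.0115
gripper_force: 56.6
[ 6.03647526 -3.22844173 -7.94801035] [0.41668718 0.26565242 0.20827838] 0.011538766303469145 56.64715647697449
```

```bash
python3 -m handwheel '[[[0,0.1,0,0,1],[0,0.1,0,0,1],[0,0.12,-0.05,0,1],[0,0.12,-0.05,0,1],[0,0.14,-0.1,0,1],[0,0.14,-0.1,0,1],[0,0.15,-0.15,0,1],[0,0.15,-0.15,0,1],[0,0.15,-0.2,0,1],[0,0.15,-0.2,0,1]]]'
python3 -m handwheel '[[[0,0.01,-0.05,0,1],[0,0.01,-0.05,0,1],[0,0.02,-0.1,0,1],[0,0.02,-0.1,0,1],[0,0.03,-0.15,0,1],[0,0.03,-0.15,0,1],[0,0.05,-0.2,0,1],[0,0.05,-0.2,0,1]]]'
```

```text
time_s: 19.25
position: [0.4166, 0.2656, 0.2084]
eef_rot: [0.719, 0.695, -0.0, 0.0]
wrist_force: [9.0, 3.1, -20.1]
opening: 0.0116
gripper_force: 60.0
time_s: 20.05
position: [0.4171, 0.2655, 0.2104]
eef_rot: [0.719, 0.695, -0.0, -0.0]
wrist_force: [9.7, 3.3, -20.5]
opening: 0.0115
gripper_force: 60.0
```

```bash
python3 -m handwheel '[[[0,0.05,-0.05,0,1],[0,0.1,-0.05,0,1],[0,0.12,-0.1,0,1],[0,0.12,-0.1,0,1],[0,0.13,-0.15,0,1],[0,0.14,-0.15,0,1],[0,0.15,-0.2,0,1],[0,0.15,-0.2,0,1]]]'
python3 -m handwheel '[[[0,0.02,-0.05,0,1],[0,0.03,-0.1,0,1],[0,0.05,-0.15,0,1],[0,0.06,-0.2,0,1],[0,0.07,-0.25,0,1],[0,0.08,-0.3,0,1],[0,0.08,-0.3,0,1],[0,0.08,-0.3,0,1]]]'
```

```text
time_s: 20.85
position: [0.4177, 0.2655, 0.2125]
eef_rot: [0.72, 0.694, -0.001, -0.001]
wrist_force: [6.1, 3.0, -15.6]
opening: 0.0113
gripper_force: 60.0
time_s: 21.65
position: [0.4187, 0.2655, 0.2161]
eef_rot: [0.72, 0.694, -0.001, -0.001]
wrist_force: [5.0, 2.3, -10.1]
opening: 0.0116
gripper_force: 60.0
```

```bash
python3 -m handwheel '[[[0,0.03,-0.1,0,1],[0,0.06,-0.2,0,1],[0,0.09,-0.3,0,1],[0,0.12,-0.4,0,1],[0,0.15,-0.5,0,1],[0,0.18,-0.6,0,1],[0,0.22,-0.7,0,1],[0,0.26,-0.8,0,1],[0,0.3,-0.9,0,1],[0,0.33,-1,0,1],[0,0.37,-1.1,0,1],[0,0.41,-1.2,0,1],[0,0.45,-1.3,0,1],[0,0.48,-1.4,0,1],[0,0.51,-1.5,0,1],[0,0.54,-1.6,0,1],[0,0.54,-1.6,0,1],[0,0.54,-1.6,0,1],[0,0.54,-1.6,0,1]]]'
python3 - <<'E'
from h import *
t,m=snap('top','t5'); b,n=snap('scene','s5'); w,_=snap('wrist','w5')
print(ctrl.get_state()['wrist_force'])
cv2.imwrite('pics/c5.png',cv2.hconcat([cv2.resize(b[150:350,280:510,::-1],(460,400)),cv2.resize(w[:,:,::-1],(340,255)) if 0 else cv2.copyMakeBorder(cv2.resize(w[:,:,::-1],(340,255)),0,145,0,0,0)]))
E
```

```text
time_s: 23.55
position: [0.4236, 0.2652, 0.2317]
eef_rot: [0.72, 0.694, -0.001, -0.001]
wrist_force: [5.9, 3.3, -10.7]
opening: 0.0123
gripper_force: 60.0
[  4.84090915   2.89250305 -11.43670172]
```

View pics/c5.png

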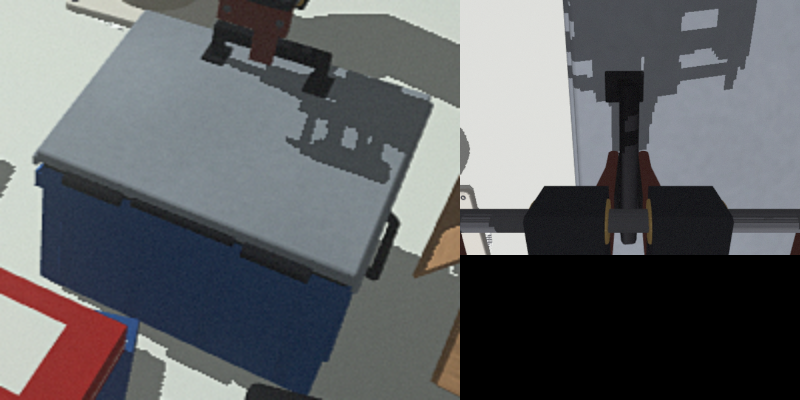

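The crop shows the gripper pinching the bar and the lid tilted, with its front edge raised. Now I check the angle against predicted corner pixels.

```bash
python3 - <<'E'
from h import *
n=vision.camera_model('scene'); c,s=np.cos(np.radians(-2)),np.sin(np.radians(-2))
im0=cv2.imread('pics/scene1.png',0).astype(float); im1=cv2.imread('pics/s5.png',0).astype(float)
def corner(th,y,r=-.252,h=.018):
    x=r*np.cos(th)+h*np.sin(th); z=h*np.cos(th)-r*np.sin(th); return [.624+c*x-s*y,.2558+s*x+c*y,.172+z]
for y in(-.156,-.13,.13,.156): print(y,[proj(n,[corner(t,y)])[0].round(1).tolist() for t in(0,.06,.12,.15)])
# edge of lid front (y=-.156 side corner): column scan for table(bright)->lid transition
for y in(-.14,-.12,.12,.14):
    p0,p1=proj(n,[corner(0,y),corner(.12,y)]); u=int(round(p1[0]))
    print(y,'u',u,'pred v shut/open',p0[1].round(1),p1[1].round(1),[int(x) for x in im0[int(p1[1])-14:int(p0[1])+14,u]],[int(x) for x in im1[int(p1[1])-14:int(p0[1])+14,u]])
E
```

```text
-0.156 [[349.3, 161.1], [349.6, 155.9], [349.8, 150.9], [349.8, 148.4]]
-0.13 [[359.7, 164.3], [360.1, 159.1], [360.4, 154.0], [360.4, 151.5]]
0.13 [[476.3, 199.9], [478.1, 194.5], [479.8, 189.2], [480.6, 186.7]]
0.156 [[489.5, 203.9], [491.5, 198.5], [493.3, 193.2], [494.3, 190.6]]
-0.14 u 356 pred v shut/open 163.0 152.8 [88, 87, 86, 89, 88, 88, 87, 86, 88, 85, 85, 86, 90, 86, 89, 86, 86, 91, 77, 213, 197, 200, 201, 200, 208, 171, 102, 120, 134, 135, 131, 164, 181, 119, 74, 74, 82, 81, 80] [92, 90, 84, 88, 87, 85, 88, 87, 91, 86, 92, 94, 88, 90, 88, 91, 81, 99, 142, 137, 143, 137, 138, 140, 142, 138, 145, 144, 136, 137, 139, 140, 143, 139, 150, 142, 145, 143, 145]
-0.12 u 364 pred v shut/open 165.5 155.2 [83, 88, 86, 92, 89, 83, 88, 86, 87, 87, 84, 85, 87, 84, 95, 100, 101, 96, 77, 207, 199, 197, 199, 206, 209, 95, 91, 185, 127, 70, 82, 82, 82, 80, 82, 79, 82, 81] [86, 89, 90, 87, 90, 90, 93, 88, 92, 89, 85, 92, 88, 92, 99, 102, 97, 145, 140, 137, 137, 137, 141, 142, 138, 137, 142, 140, 142, 142, 142, 140, 140, 141, 142, 140, 143, 138]
0.12 u 475 pred v shut/open 198.4 187.7 [95, 78, 217, 208, 207, 209, 217, 217, 218, 220, 111, 223, 213, 204, 204, 201, 201, 202, 207, 201, 200, 201, 203, 201, 204, 204, 201, 206, 214, 142, 127, 131, 133, 129, 135, 135, 134, 133, 131] [100, 102, 99, 106, 101, 105, 102, 102, 98, 102, 105, 103, 101, 102, 94, 79, 227, 226, 145, 57, 65, 76, 72, 71, 69, 72, 70, 70, 77, 67, 70, 71, 73, 70, 65, 68, 73, 71, 70]
0.14 u 485 pred v shut/open 201.4 190.7 [103, 94, 74, 216, 207, 202, 201, 202, 203, 205, 203, 200, 201, 201, 205, 201, 202, 201, 205, 199, 202, 198, 203, 201, 203, 204, 204, 202, 209, 141, 126, 131, 134, 130, 129, 131, 130, 133, 128] [99, 102, 102, 106, 104, 99, 100, 106, 103, 104, 109, 103, 102, 102, 104, 97, 91, 217, 201, 131, 135, 148, 66, 71, 70, 68, 71, 75, 72, 71, 72, 74, 72, 70, 71, 74, 71, 74, 73]
```

```bash
python3 -c "
from h import *
s=ctrl.get_state(); print(s['time_s'],s['position'],s['gripper_force']); print(ctrl.finish_job())"
```

```text
23.7 [0.42361997 0.26519291 0.23171072] 60.0263399630785
the job is handed in; nothing more can be done
None
```

The job is handed in at 23.7 s: all four tins stand upright in line on the shelf (red, green, white, yellow; gaps up to about 12 mm), and the arm is still holding the freed lid about 29 mm open at the front edge.

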